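# Press a glue-up with locking pliers and release it

### The arm

A 6-joint arm with a two-finger parallel gripper is mounted at the origin on the work surface. World frame = base frame: x ahead of the robot, y to its left, z up, the work surface at z = 0. Lengths are in m, angles in rad, forces in N, time in s.
With the tool pointing down it reaches from about 0.275 to 0.875 m from the base axis. Payload 12.5 kg.
Tool frame: the origin (TCP) lies at the very end of the fingers, on their centre line; the grasp point (between the pads) lies 19 mm behind it (grasp_offset is the distance from the TCP to the grasp point, in m); z points along the fingers, y is the line along which they close (so a half turn about z gives the same grasp; the last joint's range is limited). The gripper opens to 85 mm and grips with 20 to 120 N. Pads are 22 mm wide; open, the fingers measure 114 mm over their backs; the gripper's body (76 mm by 85 mm) begins 54 mm behind the grasp point. The pads swing forward as they close: fully open they stand 13 mm farther back than shut.
Start: joints at [-1.229, 0.351, 1.652, -0, 1.139, -0.085], TCP at [0.228, -0.501, 0.231] pointing down, gripper open.
Joint ranges: [-2.75, 2.75], [-0.79, 2.1], [0.01, 2.65], [-1.57, 4.71], [0.07, 3.14], [-2.87, 2.87]. Speed limits (rad/s): [2.22, 2.22, 2.79, 3.14, 3.14, 3.14].

### API

Orientations are given as a rotation vector (axis times angle).
In Python, from workcell import get_obs, snapshot, camera_params, job_done, find_in, grasp_offset gives the robot as it stands. The module is installed in compiled form; this text tells all that it offers.
- The arm moves only by the tool send_rows, never from a script. Its argument "deltas" is a list that holds one entry, the list of rows, each a list of 4 numbers: the shift along the tool's x, y, z in cm, then the turn about the tool's z in degrees. A call has 1 to 8 rows; each row shifts and turns the commanded pose from where the row before left it, along the tool's axes as they then stand; what a row does not reach is not made up. A row lasts 1/8 s, in which the tool goes at most 62.5 mm and 10.7 degrees, less where a joint would pass 70% of its speed; a pose out of reach is approached as far as the arm can. A call with a gripper value outside its range is refused whole. "claw" is the opening, from 0 (shut) to 1 (fully open), set as the call begins (left out, the last holds). The fingers move at their own pace and stop on an object; the grip force is fixed at half the most. Time passes only in rows, so rows that do not move let the fingers close. It gives the time, the measured TCP pose, the force, the opening and the grip force at its end, in the units of the state.
- get_obs(): the state, without advancing time (a new reading comes with each control period).
- snapshot(name): name is "scene" or "side" or "wrist"; returns the picture (400x640x3 uint8, red, green, blue); there is no depth.
- camera_params(name): a dict with "fx", "fy", "cx", "cy" (pixels), "D" ([k1, k2, p1, p2, k3] as OpenCV has them; the pictures are not rectified), "rvec" (rotation vector, rad) and "tvec" (3), from world to camera coordinates, as OpenCV has them. Camera axes: x right, y down, z forward; pixel columns grow to the right and rows downward; lengths in m; the calibration is good to about 2 mm. A picture is of the moment at which its call begins: read the wrist's pose just before it. camera_params takes no time and is no camera call; for the wrist camera it gives the pose at the moment of the call.
- job_done(): hands the job in; it is judged then, once.
Trained networks look in the newest picture that a camera, given by its name, has taken for a name from the list of things; names that differ only in an ending like _2 or _b are one class to them, and where a whole thing is asked for, a point or a joint stands for the part that bears it (a point fixed in the world has none). Each returns a list of dicts, best first, with "conf" (0 to 1); they miss things now and then, are a little off and sometimes report something else, mostly with a low value. They report only what shows in the picture. A call takes as long as a camera call. They do not tell look-alikes from the thing itself.
- find_in(name, camera): "location" ([x, y, z] in m, in world coordinates, good to about 4 mm: the middle of the surface that is visible of it).
The state is a dict: "time": time; "joints": joint angles; "joint_velocities": joint speeds; "joint_torque": joint torques, N m; "position": TCP position; "tcp_rot": TCP orientation; "contact_force": force on the tool from outside, world axes, zero at the start; "torque": the same for the moment, N m; "finger_gap": finger opening in m; "grip_force": force on a finger pad.
Only numpy, scipy, OpenCV 4.12 (cv2) and the standard library are available. Lean on these libraries where they do the work, as an engineer would, in place of code of your own. Each camera call takes 0.05 s, during which the arm holds its last target. There are 200 camera calls.

### The job

Without disturbing the bowls, jar and paint tube, push the three wooden strips together as one block, square and tight against the middle of the blue fence. Lay the locking pliers flat with their jaws around the fence and the strips, squeeze the handles until they lock and let go, so that they press on their own for a full second. Then pull the yellow release lever so that they spring open, and leave them lying open there with the strips still tight.

Things in the scene. Friction and masses are not known exactly. Their poses are not given: they have to be found in the camera images.
- fence: Fixed blue rail on the bench: 10 mm thick (its x), 64 mm long (its y), 30 mm high. Origin: centre of its underside. The strips belong against its -x face (5 mm from the origin); behind it (+x) the bench is free. It stands anywhere within some cm and is turned by up to 0.3 rad.
- strip1: Loose white-primed wooden strip, 15 mm thick (its x), 60 mm long (its y), 24 mm high, 20 g, standing on the bench; nearest the fence, first of the row. Origin: centre of its underside. At the start the strips stand in a row on the fence's -x side with gaps of a few mm, each a little askew. Tight, row and fence together are 55 mm thick.
- strip2: Loose mid-brown wooden strip, 15 mm thick (its x), 60 mm long (its y), 24 mm high, 20 g, standing on the bench; second of the row. Origin: centre of its underside. At the start the strips stand in a row on the fence's -x side with gaps of a few mm, each a little askew. Tight, row and fence together are 55 mm thick.
- strip3: Loose dark brown wooden strip, 15 mm thick (its x), 60 mm long (its y), 24 mm high, 20 g, standing on the bench; farthest from the fence, last of the row. Origin: centre of its underside. At the start the strips stand in a row on the fence's -x side with gaps of a few mm, each a little askew. Tight, row and fence together are 55 mm thick.
- pliers: Loose locking pliers, flat and open, 204 mm long, 0.45 kg. Axes: x to the jaws, -x to the handles, +y the fixed half, -y the moving half, z up. Origin: centre of the underside of the dark head, a block 40 mm long (x), 34 wide (y), 26 high, clear on both sides: carry them by it (balance point 10 mm behind its centre, 8 mm to -y). A cross bar at x = 20 to 30 mm bears the jaws.
- jaw_gap (a point): Point midway between the open jaws: pliers' x = 64, y = 0, 10 mm up. Jaws are arms along x to x = 72 mm, up to 25 mm high, with facing pads 16 mm wide at x = 64; throat bottom at x = 31. Open: pad faces 67 mm apart (y = +33.5 and -33.5), jaw backs at y = +46 and -54. Squeezing slides the -y jaw, whose pad is sprung, up to 18 mm towards the fixed +y jaw.
- fixed_handle (a point): Point on the outer (+y) face of the red fixed handle where it is squeezed: pliers' x = -85, y = +17 mm, 11 mm up. A steel strut and small knuckle links lie between the handles, below their tops. The handle runs straight from x = -18 to -130 mm, 6 mm thick, top 22 mm above the underside.
- moving_handle (a point): Squeezing point on the outer face of the red moving handle, 11 mm up, opposite fixed_handle. It is hinged at pliers' x = -14, y = -10 mm, ends at x = -100, top 21 mm up. Here the two outer faces are about 53 mm apart when open and 34 mm (parallel) when locked. The fixed half does not move in this: with the fixed jaw on the fence it stays, so the moving handle makes the whole stroke.
- release_tip (a point): Point on the outer face of the yellow end of the release lever, 11 mm up. The end is 34 mm long, 8 thick, top 21 mm up, and sticks out behind the moving handle; on locked pliers it lies at pliers' x = -99 to -133, outer face at y = -17 mm (this point: x = -118), facing the fixed handle's end 20 mm away.
- handle (a joint): Moving handle, rad: 0 wide open (a light spring opens it), 0.22 dead centre, 0.27 squeezed home on its stop, where it stays locked if the jaws hold the tight row. It takes about 10 N a side and snaps over near the end; squeezed on nothing it does not stay.
- release (a joint): Release lever, rad: 0 at rest (sprung), up to 0.45 as its end is pulled in towards the fixed handle. At 0.1 to 0.3 (its end 10 to 15 mm nearer the fixed handle, 2 to 10 N) its cam kicks locked handles back over centre; they spring fully open once the lever is let go. Pulling against the outer face of the fixed handle's end keeps the pliers from swinging.
- bowl_a: Black glazed bowl, 110 mm wide, 50 mm high, bystander at the back. Origin: centre of its underside.
- bowl_b: Black glazed bowl, 90 mm wide, 45 mm high, bystander on the right. Origin: centre of its underside.
- blue_jar: Amber jar with a blue cap, 52 mm wide, 85 mm high, bystander at the back. Origin: centre of its underside.
- paint_tube: White and copper paint tube, 110 mm long (its x), 26 mm wide, 22 mm high, bystander in front of the strips. Origin: underside, near its middle.
Not all that is in view belongs to the job. What is shaped like the pliers but green is not meant.

How it is judged:
By the outcome, as a careful person would: the job done as asked, in the order asked, and still so for the second after the job is handed in, with the robot touching nothing.
It also fails if it takes over 72 s, if anything falls off the work surface, if the arm or the gripper's body presses on something with over 40 N, if the wrist force passes 120 N, or if a joint passes its speed limit or range.

## Working session

There is one attempt and no reset: what is moved stays moved. The work goes in short steps, Python scripts to look and compute and a tool call to move; the robot and the scene stay as the last step left them, time stands still between calls to the robot, and variables do not carry over. Pictures are saved under pics/ and viewed, at most 10 in all, crops included, and the job is handed in when it is done.

Besides the shell and the picture viewer there is one more tool, called after "Request:" as name([rows], argument=value, ...), one row to a line, values as JSON. send_rows: Moves the arm, as the interface text tells. Its arguments: {"type":"object","properties":{"deltas":{"type":"array","items":{"type":"array","items":{"type":"array","items":{"type":"number"}}}},"claw":{"type":"number"}},"required":["deltas"]}

```bash
mkdir -p pics
python3 - <<'E'
from workcell import *
import cv2, numpy as np
for c in ["scene","side"]:
    im=snapshot(c); cv2.imwrite(f"pics/{c}0.png",im[:,:,::-1])
    p=camera_params(c); R=cv2.Rodrigues(np.array(p["rvec"]))[0]; print(c,p["fx"],-R.T@np.array(p["tvec"]).ravel())
    for n in ["fence","strip1","strip2","strip3","pliers","jaw_gap","fixed_handle","moving_handle","release_tip","bowl_a","blue_jar","paint_tube"]:
        print(n,[(np.round(d["location"],3).tolist(),round(d["conf"],2)) for d in find_in(n,c)][:3])
o=get_obs();print(o["time"],o["position"],o["tcp_rot"],grasp_offset)
E
```

```text
scene 390.50512971970727 [0.95134147 0.24231804 0.83316434]
fence [([0.632, -0.134, 0.027], 0.55)]
strip1 [([0.609, -0.136, 0.021], 0.73), ([0.564, -0.133, 0.026], 0.7), ([0.589, -0.13, 0.02], 0.67)]
strip2 [([0.609, -0.136, 0.021], 0.73), ([0.564, -0.133, 0.026], 0.7), ([0.589, -0.13, 0.02], 0.67)]
strip3 [([0.609, -0.136, 0.021], 0.73), ([0.564, -0.133, 0.026], 0.7), ([0.589, -0.13, 0.02], 0.67)]
pliers [([0.532, 0.236, 0.02], 0.88), ([0.309, 0.161, 0.016], 0.6)]
jaw_gap [([0.534, 0.241, 0.019], 0.8), ([0.303, 0.157, 0.017], 0.67), ([0.627, 0.265, 0.018], 0.42)]
fixed_handle [([0.306, 0.164, 0.017], 0.78), ([0.537, 0.235, 0.016], 0.68)]
moving_handle [([0.336, 0.219, 0.018], 0.71)]
release_tip [([0.345, 0.238, 0.016], 0.6)]
bowl_a [([0.741, 0.198, 0.025], 0.81), ([0.458, -0.312, 0.026], 0.62)]
blue_jar [([0.72, -0.286, 0.062], 0.69)]
paint_tube [([0.38, -0.017, 0.016], 0.57), ([0.631, -0.133, 0.028], 0.24)]
side 494.7504716489167 [ 0.31570739 -0.70702593  0.86895099]
fence [([0.627, -0.148, 0.031], 0.77)]
strip1 [([0.559, -0.141, 0.022], 0.84), ([0.606, -0.149, 0.025], 0.6), ([0.58
[... 176 characters left out ...]
, -0.149, 0.025], 0.6), ([0.581, -0.148, 0.028], 0.51)]
pliers [([0.539, 0.218, 0.018], 0.83), ([0.294, 0.146, 0.02], 0.81), ([0.626, -0.146, 0.03], 0.74)]
jaw_gap [([0.538, 0.218, 0.02], 0.75), ([0.293, 0.147, 0.017], 0.72)]
fixed_handle [([0.294, 0.15, 0.013], 0.7), ([0.537, 0.221, 0.019], 0.69), ([0.601, 0.253, 0.02], 0.33)]
moving_handle [([0.328, 0.215, 0.019], 0.76), ([0.6, 0.255, 0.017], 0.54)]
release_tip [([0.343, 0.235, 0.019], 0.47)]
bowl_a [([0.474, -0.287, 0.022], 0.97), ([0.759, 0.218, 0.035], 0.67)]
blue_jar [([0.706, -0.313, 0.062], 0.97)]
paint_tube [([0.599, 0.259, 0.019], 0.34)]
1.3 [ 0.22771049 -0.50064377  0.23128436] [3.07030448e+00 6.65328274e-01 2.67625165e-05] 0.0187
```

View pics/scene0.png

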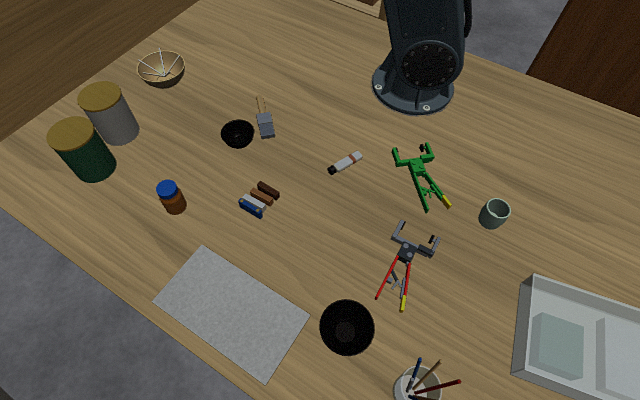

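View pics/side0.png

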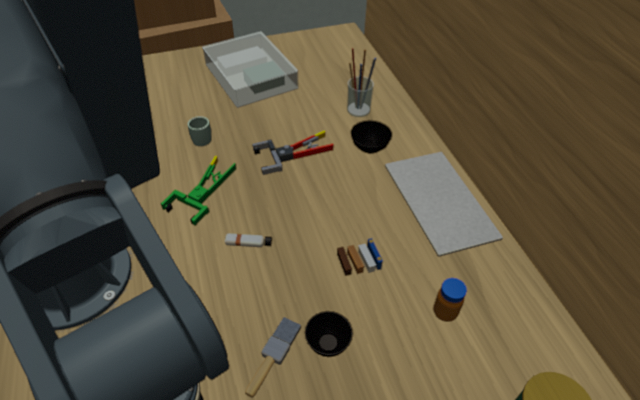

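```bash
cat > h.py <<'E'
from workcell import *
import cv2, numpy as np
def cam(c):
    p=camera_params(c); K=np.array([[p["fx"],0,p["cx"]],[0,p["fy"],p["cy"]],[0,0,1.]])
    return K,np.array(p["D"],float),np.array(p["rvec"],float),np.array(p["tvec"],float).ravel()
def px2w(C,uv,z):
    K,D,rv,tv=C; R=cv2.Rodrigues(rv)[0]; c=-R.T@tv
    n=cv2.undistortPoints(np.array(uv,float).reshape(-1,1,2),K,D).reshape(-1,2)
    d=np.c_[n,np.ones(len(n))]@R
    z=np.broadcast_to(z,(len(n),))
    return c+d*((z-c[2])/d[:,2])[:,None]
def w2px(C,P): return cv2.projectPoints(np.array(P,float).reshape(-1,3),C[2],C[3],C[0],C[1])[0].reshape(-1,2)
def pose():
    o=get_obs(); R=cv2.Rodrigues(np.array(o["tcp_rot"]))[0]
    return np.array(o["position"]),np.arctan2(R[1,0],R[0,0]),o
def plan(x,y,z,adeg):
    "shift (cm, tool axes as now), then turn (deg, about tool z), to reach x,y,z with tool x at adeg"
    p,a,o=pose(); R=cv2.Rodrigues(np.array(o["tcp_rot"]))[0]
    s=R.T@(np.array([x,y,z])-p)*100; t=-(adeg-np.degrees(a)); t=(t+180)%360-180
    print("t %.2f now"%o["time"],np.round(p,4),"a %.1f"%np.degrees(a),"shift cm",np.round(s,2),"turn %.1f"%t,"q6 %.2f"%o["joints"][5],"F",np.round(o["contact_force"],1),"gap %.4f"%o["finger_gap"])
E
python3 - <<'E'
from h import *
K,D,rv,tv=cam("wrist"); R=cv2.Rodrigues(rv)[0]; p,a,o=pose(); RT=cv2.Rodrigues(np.array(o["tcp_rot"]))[0]
print(K,"cam in tool",RT.T@(-R.T@tv-p),"axes\n",np.round(RT.T@R.T,2))
plan(0.55,-0.14,0.3,0)
E
```

```text
[[311.91237079   0.         318.09256848]
 [  0.         311.91237079 198.0535398 ]
 [  0.           0.           1.        ]] cam in tool [ 0.08301121 -0.0014235  -0.14337751] axes
 [[-0.   -0.95 -0.32]
 [ 1.   -0.   -0.  ]
 [ 0.   -0.32  0.95]]
t 1.30 now [ 0.2277 -0.5006  0.2313] a 24.5 shift cm [ 44.27 -19.49  -6.87] turn 24.5 q6 -0.08 F [ 0.1 -0.5  0.7] gap 0.0854
```

Request:
send_rows([
  [[5.4, -2.5, 0.7, 0], [5.4, -2.5, 0.7, 0], [5.4, -2.5, 0.7, 0], [5.4, -2.5, 0.7, 0], [5.4, -2.5, 0.7, 0], [5.4, -2.5, 0.7, 0], [5.4, -2.5, 0.7, 0], [5.4, -2.5, 0.7, 0]],
], claw=0.3)

```text
time: 2.3
position: [0.5394, -0.1381, 0.1753]
tcp_rot: [3.07, 0.665, 0.001]
contact_force: [0.3, -0.7, -0.4]
finger_gap: 0.0257
grip_force: 0.0
```

Request:
send_rows([
  [[0, 0, 0, 8.2], [0, 0, 0, 8.2], [0, 0, 0, 8.2], [0, 0, 0, 0]],
])

```text
time: 2.8
position: [0.5382, -0.1397, 0.1753]
tcp_rot: [-3.142, 0.002, 0.0]
contact_force: [0.9, 0.1, -0.7]
finger_gap: 0.026
grip_force: 0.0
```

Run:
```python
from h import *
plan(0.54,-.14,.17,0)
C=cam("wrist"); im=snapshot("wrist"); np.save("w1.npy",np.array(list(C[2])+list(C[3])))
cv2.imwrite("pics/w1.png",im[:,:,::-1])
for n in ["fence","strip1"]:
    print(n,[(np.round(d["location"],3).tolist(),round(d["conf"],2)) for d in find_in(n,"wrist")][:4])
```

```text
t 2.80 now [ 0.5382 -0.1397  0.1753] a -0.1 shift cm [0.18 0.03 0.53] turn -0.1 q6 1.23 F [ 0.9  0.1 -0.7] gap 0.0260
fence [([0.627, -0.142, 0.033], 0.56)]
strip1 [([0.557, -0.137, 0.025], 0.96), ([0.584, -0.142, 0.027], 0.93), ([0.605, -0.145, 0.026], 0.58)]
```

View pics/w1.png

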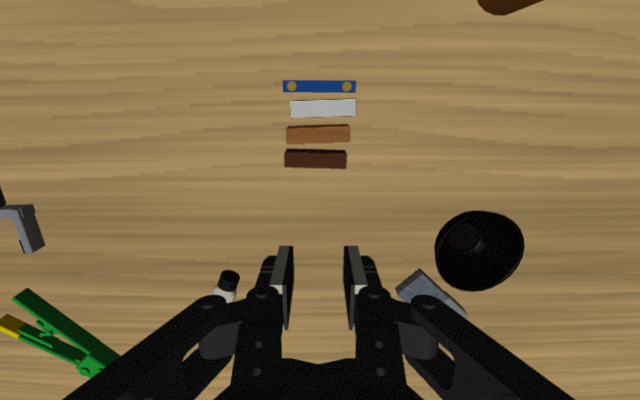

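```bash
cat >> h.py <<'E'
from scipy.optimize import minimize
def fitbox(C,mask,dims,x0,up=4,fixyaw=None):
    "pose x,y,yaw of a box standing on the bench whose silhouette best covers the mask"
    l,w,h=dims; B=np.array([[sx*l/2,sy*w/2,z] for sx in(-1,1) for sy in(-1,1) for z in(0,h)])
    M=cv2.resize(mask.astype(np.uint8)*255,None,fx=up,fy=up,interpolation=cv2.INTER_LINEAR).astype(float)/255
    def cost(v):
        c,s=np.cos(v[2]),np.sin(v[2]); P=B.copy(); P[:,0]=v[0]+c*B[:,0]-s*B[:,1]; P[:,1]=v[1]+s*B[:,0]+c*B[:,1]
        q=(w2px(C,P)+.5)*up-.5; im=np.zeros(M.shape,np.uint8)
        cv2.fillConvexPoly(im,cv2.convexHull((q*16).astype(np.int32)),255,cv2.LINE_AA,4)
        A=im/255.; return 1-np.minimum(A,M).sum()/np.maximum(A,M).sum()
    r=minimize(cost,x0,method="Nelder-Mead",options=dict(initial_simplex=np.array(x0)+np.array([[0,0,0],[.006,0,0],[0,.006,0],[0,0,.1]]),xatol=1e-5,fatol=1e-5))
    return r.x,r.fun
def strips(C,im,guess):
    hsv=cv2.cvtColor(im,cv2.COLOR_RGB2HSV).astype(int); H,S,V=hsv[...,0],hsv[...,1],hsv[...,2]
    out={}
    ms={"fence":(H>100)&(H<130)&(S>120),"s1":(S<40)&(V>130),"s2":(H<16)&(S>125)&(V>90),"s3":(S>90)&(V<90)&(H<20)}
    for n,m in ms.items():
        g=guess[n]; c=w2px(C,[[g[0],g[1],.02]])[0]; roi=np.zeros(m.shape,bool); u,v=c.astype(int); roi[max(v-22,0):v+22,max(u-55,0):u+55]=1
        m=(m&roi).astype(np.uint8); k,L,st,_=cv2.connectedComponentsWithStats(m)
        if k<2: print(n,"none");continue
        m=L==1+np.argmax(st[1:,4]); ys,xs=np.nonzero(m)
        d=(.010,.064,.030) if n=="fence" else (.015,.060,.024)
        x,f=fitbox(C,m,d,[g[0],g[1],0.05]); out[n]=x
        print(n,"bbox",xs.min(),xs.max(),ys.min(),ys.max(),"n",m.sum(),"pose mm",np.round(x[:2]*1e3,1),"yaw deg %.2f"%np.degrees(x[2]),"1-iou %.3f"%f)
    return out
E
python3 - <<'E'
from h import *
v=np.load("w1.npy"); K,D,_,_=cam("wrist"); C=(K,D,v[:3],v[3:]); im=cv2.imread("pics/w1.png")[:,:,::-1]
hsv=cv2.cvtColor(np.ascontiguousarray(im),cv2.COLOR_RGB2HSV)
for n,(u,w) in dict(wood=(320,180),wood2=(250,100),wood3=(400,130),s2=(318,135),s2side=(318,127),s3=(318,160),s3e=(318,151),s1=(320,108)).items(): print(n,hsv[w,u],end=" ")
print(hsv[80:175,318].tolist()[::3])
f=strips(C,np.ascontiguousarray(im),dict(fence=(.627,-.142),s1=(.605,-.145),s2=(.584,-.142),s3=(.557,-.137)))
x=f["fence"];c,s=np.cos(x[2]),np.sin(x[2])
for n in f:
  d=(f[n]-x)[:2]*1e3; print(n,"in fence frame",np.round([c*d[0]+s*d[1],-s*d[0]+c*d[1]],1),np.degrees(f[n][2]-x[2]))
E
```

```text
wood [ 18 114 157] wood2 [ 18 110 156] wood3 [ 19 110 156] s2 [ 14 160 124] s2side [ 13 172 101] s3 [ 10 165  65] s3e [ 14 216  26] s1 [ 45   3 171] [[120, 68, 113], [108, 197, 118], [108, 202, 116], [108, 205, 118], [13, 24, 97], [19, 111, 159], [19, 111, 149], [100, 5, 170], [75, 3, 169], [50, 4, 171], [60, 4, 172], [45, 3, 170], [19, 18, 155], [19, 112, 161], [18, 112, 152], [16, 145, 65], [15, 171, 131], [13, 162, 120], [14, 164, 121], [13, 162, 124], [14, 151, 127], [17, 133, 146], [19, 112, 155], [18, 120, 81], [7, 255, 32], [10, 164, 67], [9, 131, 68], [12, 162, 63], [12, 167, 67], [13, 143, 82], [19, 108, 163], [19, 114, 165]]
fence bbox 283 344 81 91 n 572 pose mm [ 626.1 -131.6] yaw deg -0.37 1-iou 0.371
s1 bbox 290 355 99 117 n 1082 pose mm [ 607.2 -142.5] yaw deg 1.85 1-iou 0.084
s2 bbox 286 349 126 143 n 998 pose mm [ 582.6 -137.8] yaw deg 2.04 1-iou 0.183
s3 bbox 285 346 149 168 n 1105 pose mm [ 559.1 -135.6] yaw deg -1.33 1-iou 0.116
fence in fence frame [0. 0.] 0.0
s1 in fence frame [-18.8 -11.1] 2.222975908015583
s2 in fence frame [-43.4  -6.5] 2.4128974699466714
s3 in fence frame [-67.   -4.4] -0.9524736898325901
```

Run:
```python
s=open("h.py").read()
s=s.replace("        m=L==1+np","        m=L==1+np",1).replace("m=(m&roi).astype(np.uint8); k","m=cv2.morphologyEx((m&roi).astype(np.uint8),cv2.MORPH_CLOSE,np.ones((3,15),np.uint8)) if n=='fence' else (m&roi).astype(np.uint8); k").replace("(H<16)&(S>125)&(V>90)","(H<18)&(S>124)&(V>90)&(V<150)")
open("h.py","w").write(s)
from h import *
v=np.load("w1.npy"); K,D,_,_=cam("wrist"); C=(K,D,v[:3],v[3:]); im=cv2.imread("pics/w1.png")[:,:,::-1]
f=strips(C,np.ascontiguousarray(im),dict(fence=(.627,-.142),s1=(.605,-.145),s2=(.584,-.142),s3=(.557,-.137)))
plan(f["fence"][0]-.100,f["fence"][1],.006,np.degrees(f["fence"][2]))
```

```text
fence bbox 283 355 81 91 n 794 pose mm [ 626.1 -138.8] yaw deg -0.43 1-iou 0.128
s1 bbox 290 355 99 117 n 1082 pose mm [ 607.2 -142.5] yaw deg 1.85 1-iou 0.084
s2 bbox 286 350 125 144 n 1041 pose mm [ 582.3 -137.8] yaw deg 2.14 1-iou 0.155
s3 bbox 285 346 149 168 n 1105 pose mm [ 559.1 -135.6] yaw deg -1.33 1-iou 0.116
t 2.95 now [ 0.5381 -0.1398  0.1753] a 0.0 shift cm [-1.21 -0.1  16.93] turn 0.4 q6 1.23 F [-0.1  0.2 -0.3] gap 0.0256
```

Request:
send_rows([
  [[-1.2, 0, 4, 0.4], [0, -0.1, 4, 0], [0, 0, 4, 0], [0, 0, 4, 0], [0, 0, 0.9, 0], [0, 0, 0, 0]],
])

```text
time: 3.7
position: [0.5264, -0.1388, 0.0067]
tcp_rot: [-3.142, 0.014, -0.0]
contact_force: [-0.4, -0.1, -0.4]
finger_gap: 0.026
grip_force: 0.0
```

Request:
send_rows([
  [[0.5, 0, 0, 0], [0.5, 0, 0, 0], [0.5, 0, 0, 0], [0.5, 0, 0, 0], [0.4, 0, 0, 0], [0.4, 0, 0, 0], [0.3, 0, 0, 0], [0, 0, 0, 0]],
])

```text
time: 4.7
position: [0.5573, -0.139, 0.0063]
tcp_rot: [3.141, -0.015, 0.0]
contact_force: [0.4, 0.3, 0.4]
finger_gap: 0.0256
grip_force: 0.0
```

Request:
send_rows([
  [[0.1, 0, 0, 0], [0.1, 0, 0, 0], [0.1, 0, 0, 0], [0.1, 0, 0, 0], [0.1, 0, 0, 0], [0, 0, 0, 0]],
])

```text
time: 5.45
position: [0.5623, -0.139, 0.0063]
tcp_rot: [3.142, -0.015, 0.0]
contact_force: [-0.6, -0.3, 0.5]
finger_gap: 0.0257
grip_force: 0.0
```

Request:
send_rows([
  [[0.1, 0, 0, 0], [0.1, 0, 0, 0], [0, 0, 0, 0]],
])

```text
time: 5.82
position: [0.5642, -0.1391, 0.0063]
tcp_rot: [3.142, -0.015, 0.0]
contact_force: [-0.8, -0.2, -0.2]
finger_gap: 0.0256
grip_force: 0.0
```

Request:
send_rows([
  [[0.1, 0, 0, 0], [0.1, 0, 0, 0], [0, 0, 0, 0]],
])

```text
time: 6.2
position: [0.5657, -0.1391, 0.0062]
tcp_rot: [-3.141, 0.015, 0.002]
contact_force: [-3.8, -0.2, 2.3]
finger_gap: 0.0259
grip_force: 2.2
```

Request:
send_rows([
  [[-1, 0, 0, 0], [-1.8, 0, -4, 0], [0, 0, -4.5, 0], [0, 0, -4.5, 0], [0, 0, -4, 0], [0, 0, 0, 0], [0, 0, 0, 0]],
], claw=1)

```text
time: 7.08
position: [0.5376, -0.1387, 0.1755]
tcp_rot: [-3.141, 0.015, 0.001]
contact_force: [-0.0, -0.1, -0.8]
finger_gap: 0.0855
grip_force: 0.0
```

Run:
```python
from h import *
C=cam("wrist"); im=snapshot("wrist"); cv2.imwrite("pics/w2.png",im[:,:,::-1])
cv2.imwrite("pics/w2c.png",cv2.resize(im[60:220,230:410,::-1],None,fx=4,fy=3.7))
f=strips(C,im,dict(fence=(.626,-.139),s1=(.6135,-.1425),s2=(.5985,-.138),s3=(.5835,-.1355)))
plan(.594,-.139,.006,-.4)
```

```text
fence bbox 283 355 80 90 n 793 pose mm [ 626.1 -138.9] yaw deg -0.56 1-iou 0.135
s1 bbox 291 356 92 108 n 1112 pose mm [ 613.5 -142.6] yaw deg -0.44 1-iou 0.052
s2 bbox 286 351 108 125 n 1076 pose mm [ 598.3 -138.3] yaw deg -0.13 1-iou 0.105
s3 bbox 284 347 125 141 n 998 pose mm [ 582.9 -135.2] yaw deg 0.54 1-iou 0.182
t 7.12 now [ 0.5374 -0.1386  0.175 ] a -0.5 shift cm [ 5.68 -0.   16.9 ] turn -0.1 q6 1.24 F [-0.3  0.8 -0. ] gap 0.0857
```

View pics/w2c.png

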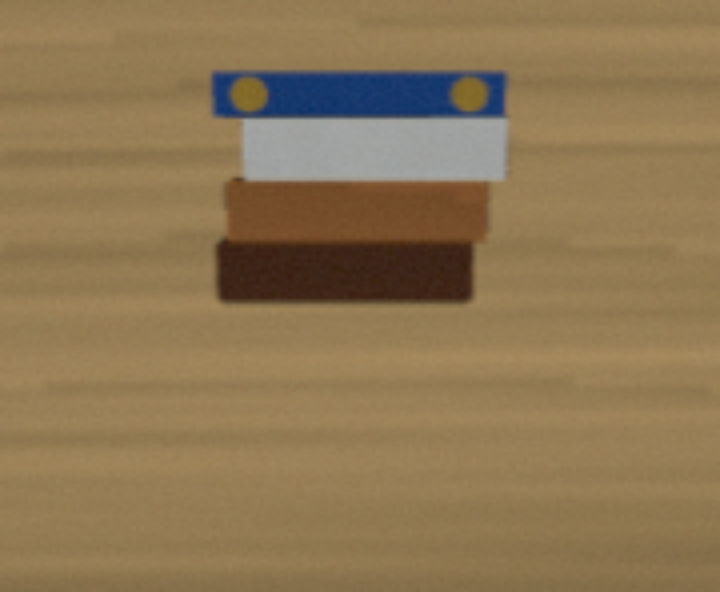

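Request:
send_rows([
  [[3.4, 0, 2, 0], [3.36, 0, 4, 0], [0, 0, 4, 0], [0, 0, 4, 0], [0, 0, 2.8, 0], [0, 0, 0, 0]],
])

```text
time: 7.88
position: [0.6036, -0.1388, 0.0052]
tcp_rot: [-3.14, 0.015, 0.009]
contact_force: [-0.6, -1.3, 0.2]
finger_gap: 0.0856
grip_force: 0.0
```

Request:
send_rows([
  [[0, 0, 0, 0], [0, 0, 0, 0], [0, 0, 0, 0], [0, 0, 0, 0], [0, 0, 0, 0]],
], claw=0.7)

```text
time: 8.5
position: [0.6064, -0.1397, 0.0095]
tcp_rot: [3.141, -0.015, 0.003]
contact_force: [-1.2, -0.4, 6.4]
finger_gap: 0.0593
grip_force: 5.5
```

Request:
send_rows([
  [[0, 0, 0, 0], [0, 0, 0, 0], [0, 0, 0, 0]],
], claw=0.85)

```text
time: 8.88
position: [0.6057, -0.1395, 0.0082]
tcp_rot: [-3.142, 0.015, 0.0]
contact_force: [0.7, 0.3, 0.3]
finger_gap: 0.0722
grip_force: 0.0
```

Request:
send_rows([
  [[-0.8, 0, 0, 0], [-0.8, 0, 0, 0], [0, 0, 0, 0], [0, 0, 0, 0]],
])

```text
time: 9.38
position: [0.5899, -0.1394, 0.0084]
tcp_rot: [3.141, -0.015, 0.001]
contact_force: [-0.2, -0.8, 0.1]
finger_gap: 0.0724
grip_force: 0.0
```

Request:
send_rows([
  [[0, 0, 0, 0], [0, 0, 0, 0], [0, 0, 0, 0], [0, 0, 0, 0]],
], claw=0.7)

```text
time: 9.88
position: [0.5899, -0.1393, 0.0084]
tcp_rot: [3.141, -0.015, 0.001]
contact_force: [1.1, 0.5, 2.1]
finger_gap: 0.0601
grip_force: 5.1
```

Request:
send_rows([
  [[0, 0, 0, 0], [0, 0, 0, 0], [0, 0, -3, 0], [0, 0, -3, 0], [-2, 0, 0, 0], [-3, 0, 0, 0], [0, 0, 0, 0], [0, 0, 0, 0]],
], claw=0.85)

```text
time: 10.88
position: [0.5405, -0.139, 0.0685]
tcp_rot: [3.141, -0.015, 0.001]
contact_force: [-0.4, -0.3, -0.3]
finger_gap: 0.0725
grip_force: 0.0
```

Request:
send_rows([
  [[0, 0, 3, 0], [0, 0, 3.2, 0], [0, 0, 0, 0], [0.7, 0, 0, 0], [0.7, 0, 0, 0], [0.5, 0, 0, 0], [0.3, 0, 0, 0], [0, 0, 0, 0]],
], claw=0.3)

```text
time: 11.88
position: [0.5619, -0.1391, 0.0064]
tcp_rot: [3.141, -0.015, 0.0]
contact_force: [-0.2, -0.7, 0.1]
finger_gap: 0.0256
grip_force: 0.0
```

Request:
send_rows([
  [[0.1, 0, 0, 0], [0.1, 0, 0, 0], [0.1, 0, 0, 0], [0, 0, 0, 0]],
])

```text
time: 12.38
position: [0.5648, -0.1391, 0.0063]
tcp_rot: [3.142, -0.015, 0.0]
contact_force: [-1.0, 0.2, -0.2]
finger_gap: 0.0255
grip_force: 0.0
```

Request:
send_rows([
  [[0.1, 0, 0, 0], [0.1, 0, 0, 0], [0, 0, 0, 0]],
])

```text
time: 12.75
position: [0.5657, -0.139, 0.0061]
tcp_rot: [-3.141, 0.015, 0.004]
contact_force: [-5.8, -0.1, 3.9]
finger_gap: 0.0255
grip_force: 3.1
```

Request:
send_rows([
  [[0.1, 0, 0, 0], [0, 0, 0, 0], [0, 0, 0, 0]],
])

```text
time: 13.12
position: [0.5657, -0.139, 0.006]
tcp_rot: [-3.141, 0.015, 0.008]
contact_force: [-12.1, -1.0, 7.6]
finger_gap: 0.026
grip_force: 5.7
```

Request:
send_rows([
  [[-1.2, 0, 0, 0], [-1.7, 0, -4, 0], [0, 0, -4.5, 0], [0, 0, -4.5, 0], [0, 0, -4, 0], [0, 0, 0, 0], [0, 0, 0, 0]],
], claw=1)

```text
time: 14.0
position: [0.5382, -0.1387, 0.1755]
tcp_rot: [-3.141, 0.015, 0.001]
contact_force: [-0.7, -0.0, -0.3]
finger_gap: 0.0856
grip_force: 0.0
```

Run:
```python
from h import *
C=cam("wrist"); im=snapshot("wrist"); cv2.imwrite("pics/w3.png",im[:,:,::-1])
f=strips(C,im,dict(fence=(.626,-.139),s1=(.6135,-.1395),s2=(.5985,-.139),s3=(.5835,-.139)))
plan(.47,.22,.175,-.4)
```

```text
fence bbox 283 355 81 91 n 793 pose mm [ 626.  -138.8] yaw deg -0.40 1-iou 0.126
s1 bbox 286 351 93 108 n 1054 pose mm [ 613.6 -138.2] yaw deg -1.10 1-iou 0.099
s2 bbox 286 351 110 125 n 1055 pose mm [ 598.6 -138. ] yaw deg -0.85 1-iou 0.129
s3 bbox 287 350 126 141 n 1014 pose mm [ 583.5 -137.9] yaw deg 0.99 1-iou 0.169
t 14.05 now [ 0.5381 -0.1386  0.1751] a -0.5 shift cm [ -7.15 -35.8    0.04] turn -0.1 q6 1.24 F [-0.9 -0.3 -0. ] gap 0.0855
```

Request:
send_rows([
  [[-0.8, -5.8, -0.8, 0], [-0.8, -5.8, -0.8, 0], [-0.8, -5.8, -0.8, 0], [-0.8, -5.8, -0.8, 0], [-0.8, -5.8, -0.8, 0], [-0.8, -5.8, -0.5, 0], [0, 0, 0, -10.2], [0, 0, 0, -10.2]],
])

```text
time: 15.05
position: [0.4933, 0.2102, 0.2197]
tcp_rot: [3.092, 0.553, -0.004]
contact_force: [0.2, -0.9, -0.2]
finger_gap: 0.0855
grip_force: 0.0
```

Request:
send_rows([
  [[0, 0, 0, 0], [0, 0, 0, 0]],
])

```text
time: 15.3
position: [0.4939, 0.2094, 0.2206]
tcp_rot: [3.096, 0.535, -0.002]
contact_force: [-0.0, -0.7, -0.2]
finger_gap: 0.0852
grip_force: 0.0
```

Run:
```python
from h import *
plan(.5,.21,.22,20)
C=cam("wrist"); im=snapshot("wrist"); cv2.imwrite("pics/w4.png",im[:,:,::-1]); np.save("w4.npy",np.r_[C[2],C[3]])
for n in ["pliers","fixed_handle","moving_handle","release_tip","jaw_gap"]:
    print(n,[(np.round(d["location"],3).tolist(),round(d["conf"],2)) for d in find_in(n,"wrist")][:3])
```

```text
t 15.30 now [0.4939 0.2094 0.2206] a 19.6 shift cm [0.6  0.15 0.06] turn -0.4 q6 1.54 F [-0.  -0.7 -0.2] gap 0.0852
pliers [([0.307, 0.163, 0.021], 0.97), ([0.535, 0.234, 0.021], 0.68)]
fixed_handle [([0.311, 0.164, 0.015], 0.75), ([0.536, 0.231, 0.016], 0.71)]
moving_handle [([0.334, 0.22, 0.013], 0.69), ([0.605, 0.259, 0.024], 0.56)]
release_tip [([0.624, 0.266, 0.018], 0.89), ([0.347, 0.241, 0.014], 0.76), ([0.603, 0.259, 0.025], 0.18)]
jaw_gap [([0.537, 0.232, 0.02], 0.91), ([0.307, 0.157, 0.018], 0.89), ([0.616, -0.116, 0.027], 0.39)]
```

View pics/w4.png

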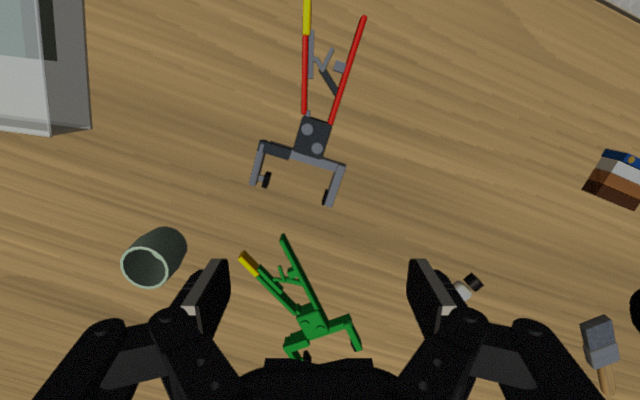

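```bash
cat >> h.py <<'E'
def pliers(C,im,xp0,head0):
    "origin and x angle of pliers from fixed handle's top (red line, centre y=+14 mm) and its far end (x=-130)"
    H,S,V=cv2.split(cv2.cvtColor(im,cv2.COLOR_RGB2HSV)); m=((H<6)|(H>174))&(S>170)&(V>60)
    ys,xs=np.nonzero(m); W=px2w(C,np.c_[xs,ys],.022)[:,:2]
    a=np.radians(xp0)
    for _ in range(6):
        ex=np.array([np.cos(a),np.sin(a)]); ey=np.array([-ex[1],ex[0]]); q=(W-head0)@np.c_[ex,ey]
        k=(q[:,0]<-20)&(q[:,0]>-140)&(q[:,1]>2)&(q[:,1]<26) if 0 else (q[:,0]<-.02)&(q[:,0]>-.14)&(abs(q[:,1]-.014)<.012)
        P=W[k]; vx,vy,cx,cy=cv2.fitLine(P.astype(np.float32),cv2.DIST_HUBER,0,.0005,1e-5).ravel()
        d=np.array([vx,vy]); d*=np.sign(d@ex); a=np.arctan2(d[1],d[0]); ey=np.array([-d[1],d[0]])
        off=(np.array([cx,cy])-head0)@ey-.014; head0=head0+ey*off
        end=np.percentile((P-head0)@d,1); head0=head0+d*(end+.1285)
    print("pliers x_p deg %.2f origin"%np.degrees(a),np.round(head0,4),"n",k.sum(),"span mm",np.round(np.percentile((P-head0)@d,[0,1,99,100])*1e3,1),"width",np.round(np.percentile((P-head0)@ey,[2,98])*1e3,1))
    return head0,np.degrees(a)
E
python3 - <<'E'
from h import *
v=np.load("w4.npy"); K,D,_,_=cam("wrist"); C=(K,D,v[:3],v[3:]); im=np.ascontiguousarray(cv2.imread("pics/w4.png")[:,:,::-1])
o,a=pliers(C,im,200,np.array([.535,.23]))
print(np.round(px2w(C,[[306,116],[331,123],[323,160],[296,150]],.026),4).tolist())
B=np.array([[sx*.02,sy*.017,.026] for sx,sy in((-1,-1),(-1,1),(1,1),(1,-1))]); r=np.radians(a); R=np.array([[np.cos(r),-np.sin(r)],[np.sin(r),np.cos(r)]])
P=np.c_[B[:,:2]@R.T+o,B[:,2]]; print("head corners px",np.round(w2px(C,P)).tolist())
plan(o[0],o[1],.01,a-180)
E
```

```text
pliers x_p deg -177.93 origin [0.508  0.2293] n 528 span mm [-129.4 -128.5  -38.1  -37. ] width [11.2 16.7]
[[0.5451, 0.2428, 0.026], [0.5471, 0.2155, 0.026], [0.5068, 0.2099, 0.026], [0.5074, 0.2414, 0.026]]
head corners px [[297.0, 131.0], [327.0, 140.0], [316.0, 175.0], [287.0, 166.0]]
t 15.60 now [0.4941 0.2095 0.2213] a 19.8 shift cm [ 1.98 -1.39 21.13] turn 17.7 q6 1.54 F [ 0.2 -1.4 -0.8] gap 0.0853
```

Run:
```python
from h import *
v=np.load("w4.npy"); K,D,_,_=cam("wrist"); C=(K,D,v[:3],v[3:]); im=np.ascontiguousarray(cv2.imread("pics/w4.png")[:,:,::-1])
H,S,V=cv2.split(cv2.cvtColor(im,cv2.COLOR_RGB2HSV)); m=((H<8)|(H>172))&(S>140)&(V>50); m[:,:250]=0;m[:,420:]=0;m[140:]=0
n,L,st,ce=cv2.connectedComponentsWithStats(m.astype(np.uint8)); print(st[st[:,4]>40].tolist())
for i in range(1,n):
    if st[i,4]>100:
        ys,xs=np.nonzero(L==i); t,b=ys.argmin(),ys.argmax(); e=[[xs[t],ys[t]],[xs[b],ys[b]]]; print(e,np.round(px2w(C,e,.022),4).tolist())
cv2.imwrite("pics/w4c.png",cv2.resize(im[0:215,235:385,::-1],None,fx=4,fy=2.79 if 0 else 2.75))
```

```text
[[0, 0, 640, 400, 254885], [327, 15, 40, 111, 673], [301, 36, 7, 79, 442]]
[[np.int64(362), np.int64(15)], [np.int64(331), np.int64(125)]] [[0.6543, 0.2227, 0.022], [0.5449, 0.2145, 0.022]]
[[np.int64(303), np.int64(36)], [np.int64(303), np.int64(114)]] [[0.6171, 0.2708, 0.022], [0.5456, 0.2465, 0.022]]
```

View pics/w4c.png

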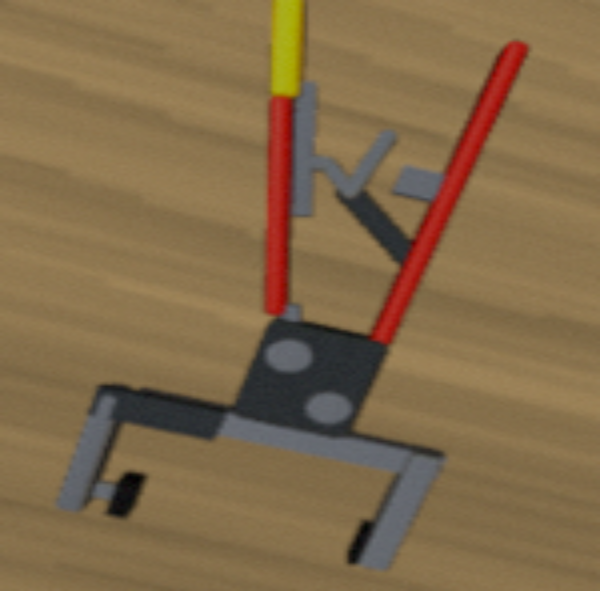

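Run:
```python
from h import *
v=np.load("w4.npy"); K,D,_,_=cam("wrist"); C=(K,D,v[:3],v[3:]); im=np.ascontiguousarray(cv2.imread("pics/w4.png")[:,:,::-1])
o,a=pliers(C,im,184.3,np.array([.526,.2275]))
B=np.array([[sx*.02,sy*.017,.026] for sx,sy in((-1,-1),(-1,1),(1,1),(1,-1))]); r=np.radians(a); R=np.array([[np.cos(r),-np.sin(r)],[np.sin(r),np.cos(r)]])
P=np.c_[B[:,:2]@R.T+o,B[:,2]]; print("head corners px",np.round(w2px(C,P)).tolist())
plan(o[0],o[1],.01,a-180)
```

```text
pliers x_p deg -177.95 origin [0.5248 0.23  ] n 642 span mm [-129.7 -128.5  -21.5  -20.1] width [11.2 16.8]
head corners px [[301.0, 115.0], [332.0, 125.0], [321.0, 160.0], [291.0, 151.0]]
t 15.60 now [0.4941 0.2095 0.2213] a 19.8 shift cm [ 3.58 -0.88 21.13] turn 17.7 q6 1.54 F [ 0.2 -1.4 -0.8] gap 0.0853
```

Request:
send_rows([
  [[1.9, -0.4, 4, 0], [1.96, -0.38, 4, 0], [0, 0, 3, 8.9], [0, 0, 3, 8.8], [0, 0, 2, 0], [0, 0, 2, 0], [0, 0, 2, 0], [0, 0, 0, 0]],
])

```text
time: 16.6
position: [0.527, 0.2298, 0.02]
tcp_rot: [3.14, 0.059, -0.004]
contact_force: [-0.3, -0.2, -0.2]
finger_gap: 0.0852
grip_force: 0.0
```

Run:
```python
from h import *
plan(.5278,.2301,.005,2.05)
C=cam("wrist"); im=snapshot("wrist"); cv2.imwrite("pics/w5.png",im[:,:,::-1])
pliers(C,im,182,np.array([.525,.23]))
```

```text
t 16.60 now [0.527  0.2298 0.02  ] a 2.1 shift cm [ 0.09 -0.03  1.5 ] turn 0.1 q6 1.86 F [-0.3 -0.2 -0.2] gap 0.0852
pliers x_p deg -177.80 origin [0.5157 0.2296] n 3458 span mm [-129.2 -128.5  -30.7  -28.6] width [10.7 17.2]
```

View pics/w5.png

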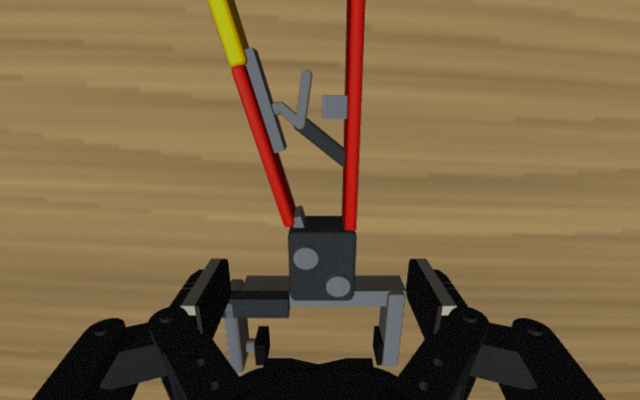

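Run:
```python
from h import *
C=cam("wrist"); print(np.round(px2w(C,[[289,232],[355,232],[354,300],[290,300]],.026),4).tolist())
print(np.round(px2w(C,[[345,150],[362,150],[345,220],[357,220]],.022),4).tolist())
```

```text
[[0.5451, 0.2463, 0.026], [0.5463, 0.2142, 0.026], [0.5068, 0.2117, 0.026], [0.5056, 0.2456, 0.026]]
[[0.5854, 0.2213, 0.022], [0.5857, 0.2135, 0.022], [0.5508, 0.2191, 0.022], [0.551, 0.2131, 0.022]]
```

Request:
send_rows([
  [[0.1, 0, 0.7, 0], [0, 0, 0.8, 0], [0, 0, 0, 0], [0, 0, 0, 0]],
])

```text
time: 17.15
position: [0.5288, 0.2301, 0.0064]
tcp_rot: [-3.141, -0.059, -0.0]
contact_force: [-0.3, -0.6, -0.4]
finger_gap: 0.0853
grip_force: 0.0
```

Request:
send_rows([
  [[0, 0, 0, 0], [0, 0, 0, 0], [0, 0, 0, 0], [0, 0, 0, 0], [0, 0, 0, 0]],
], claw=0.2)

```text
time: 17.77
position: [0.529, 0.2301, 0.0067]
tcp_rot: [-3.141, -0.059, -0.001]
contact_force: [-1.3, -1.1, 5.9]
finger_gap: 0.0327
grip_force: 61.3
```

Request:
send_rows([
  [[0, 0, -1, 0], [0, 0, -2, 0], [0, 0, -4, 0], [0, 0, -4, 0], [0, 0, 0, 0], [0, 0, 0, 0]],
])

```text
time: 18.52
position: [0.5281, 0.2299, 0.1157]
tcp_rot: [3.141, 0.059, -0.002]
contact_force: [1.0, -0.6, -5.0]
finger_gap: 0.0327
grip_force: 60.7
```

Run:
```python
from h import *
plan(.6,-.075,.12,89.6)
C=cam("wrist"); im=snapshot("wrist"); cv2.imwrite("pics/w6.png",im[:,:,::-1])
```

```text
t 18.52 now [0.5281 0.2299 0.1157] a 2.2 shift cm [ 6.04 30.74 -0.42] turn -87.4 q6 1.86 F [ 1.  -0.6 -5. ] gap 0.0327
```

View pics/w6.png

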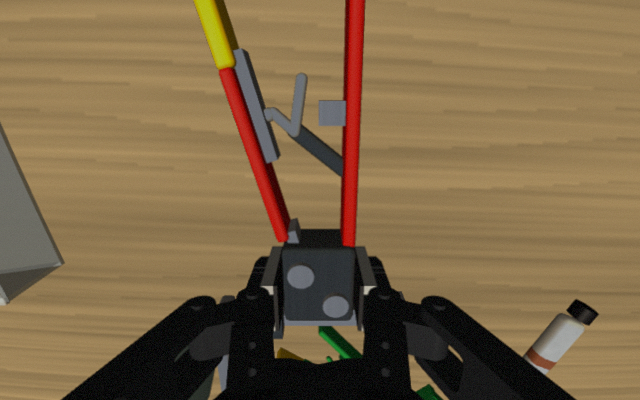

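Request:
send_rows([
  [[0.6, 2.5, -0.5, 0], [1, 4.5, -0.5, 0], [1.1, 5, -0.4, 0], [1.1, 5, 0, 0], [1.1, 5, 0, 0], [1, 4.5, 0, 0], [0.6, 3.6, 0, 0], [0, 0, 0, 0]],
])

```text
time: 19.58
position: [0.6045, -0.0705, 0.1286]
tcp_rot: [-3.141, -0.054, 0.004]
contact_force: [-0.9, -0.4, -3.9]
finger_gap: 0.0324
grip_force: 60.9
```

Request:
send_rows([
  [[0, 0, 0, -6], [0, 0, 0, -10], [0, 0, 0, -10], [0, 0, 0, -10], [0, 0, 0, -10], [0, 0, 0, -10], [0, 0, 0, -10], [0, 0, 0, -10]],
])

```text
time: 20.58
position: [0.6042, -0.0672, 0.129]
tcp_rot: [-2.431, -1.987, 0.002]
contact_force: [0.3, -0.1, -4.2]
finger_gap: 0.0327
grip_force: 61.0
```

Request:
send_rows([
  [[0, 0, 0, -8], [0, 0, 0, -3.4], [0, 0, 0, 0], [0, 0, 0, 0]],
])

```text
time: 21.08
position: [0.6047, -0.0678, 0.1297]
tcp_rot: [-2.23, -2.211, 0.001]
contact_force: [0.4, -0.9, -4.6]
finger_gap: 0.0329
grip_force: 61.0
```

Run:
```python
from h import *
plan(.6042,-.0686,.0075,89.55)
for c in ["scene","side"]:
    im=snapshot(c); cv2.imwrite(f"pics/{c}1.png",im[:,:,::-1])
```

```text
t 21.07 now [ 0.6047 -0.0678  0.1297] a 89.5 shift cm [-0.09 -0.04 12.22] turn -0.1 q6 -0.18 F [ 0.4 -0.9 -4.6] gap 0.0329
```

Request:
send_rows([
  [[-0.1, 0, 3, 0], [0, 0, 3, 0], [0, 0, 2.5, 0], [0, 0, 0, 0], [0, 0, 0, 0]],
])

```text
time: 21.8
position: [0.6056, -0.0694, 0.0463]
tcp_rot: [2.23, 2.212, 0.001]
contact_force: [-0.4, 0.7, -4.1]
finger_gap: 0.033
grip_force: 61.0
```

Request:
send_rows([
  [[0, 0, 0.7, 0], [0, 0, 0.7, 0], [0, 0, 0.5, 0], [0, 0, 0, 0]],
])

```text
time: 22.3
position: [0.6047, -0.0692, 0.0258]
tcp_rot: [-2.23, -2.212, 0.001]
contact_force: [0.5, -0.4, -5.3]
finger_gap: 0.033
grip_force: 61.1
```

Run:
```python
from h import *
plan(.6042,-.0686,.0067,89.55)
```

```text
t 22.30 now [ 0.6047 -0.0692  0.0258] a 89.5 shift cm [ 0.06 -0.05  1.91] turn -0.0 q6 -0.18 F [ 0.5 -0.4 -5.3] gap 0.0330
```

Request:
send_rows([
  [[0, 0, 0.6, 0], [0, 0, 0.6, 0], [0, 0, 0.4, 0], [0, 0, 0.2, 0], [0, 0, 0, 0]],
])

```text
time: 22.92
position: [0.6049, -0.0693, 0.0082]
tcp_rot: [-2.23, -2.213, 0.0]
contact_force: [0.0, -0.3, -4.1]
finger_gap: 0.0323
grip_force: 61.1
```

Request:
send_rows([
  [[0, 0, 0.1, 0], [0, 0, 0, 0]],
])

```text
time: 23.18
position: [0.605, -0.0693, 0.0074]
tcp_rot: [2.23, 2.213, 0.0]
contact_force: [-0.5, 0.0, -4.5]
finger_gap: 0.0328
grip_force: 61.1
```

Request:
send_rows([
  [[0, -0.2, 0, 0], [0, -0.2, 0, 0], [0, -0.1, 0, 0], [0, 0, 0, 0]],
])

```text
time: 23.68
position: [0.5999, -0.0692, 0.0073]
tcp_rot: [-2.23, -2.213, 0.0]
contact_force: [-0.1, -0.6, -4.0]
finger_gap: 0.0325
grip_force: 61.1
```

Request:
send_rows([
  [[0, -0.1, 0, 0], [0, 0, 0, 0]],
])

```text
time: 23.92
position: [0.5989, -0.0692, 0.0073]
tcp_rot: [-2.23, -2.213, 0.0]
contact_force: [1.0, -0.8, -5.1]
finger_gap: 0.0326
grip_force: 61.1
```

Request:
send_rows([
  [[0, -0.1, 0, 0], [0, 0, 0, 0]],
])

```text
time: 24.18
position: [0.5986, -0.0693, 0.0075]
tcp_rot: [2.229, 2.212, 0.001]
contact_force: [4.2, -0.8, -5.5]
finger_gap: 0.0325
grip_force: 60.8
```

Request:
send_rows([
  [[0, 0, 0.1, 0], [0, 0, 0, 0]],
])

```text
time: 24.42
position: [0.5986, -0.0693, 0.0067]
tcp_rot: [2.229, 2.212, 0.001]
contact_force: [3.6, -0.9, -1.7]
finger_gap: 0.0327
grip_force: 61.4
```

Request:
send_rows([
  [[0, 0, 0, 0], [0, 0, 0, 0], [0, 0, 0, 0], [0, 0, 0, 0], [0, 0, -3, 0], [0, 0, -4, 0], [0, 0, -4, 0], [0, 0, 0, 0]],
], claw=1)

```text
time: 25.42
position: [0.5995, -0.0695, 0.1194]
tcp_rot: [2.227, 2.21, 0.005]
contact_force: [-0.2, -1.3, -0.8]
finger_gap: 0.0853
grip_force: 0.0
```

Run:
```python
from h import *
plan(.5987-.0095,-.0693+.0815,.004,89.5)
C=cam("wrist"); im=snapshot("wrist"); cv2.imwrite("pics/w7.png",im[:,:,::-1])
pliers(C,im,269.5,np.array([.5987,-.0728]))
```

```text
t 25.43 now [ 0.5995 -0.0695  0.1194] a 89.6 shift cm [ 8.17 -1.16 11.52] turn 0.1 q6 -0.18 F [-0.2 -1.3 -0.8] gap 0.0853
pliers x_p deg -90.38 origin [ 0.5976 -0.0714] n 1168 span mm [-129.8 -128.5  -21.3  -20.5] width [11.3 16.7]
```

View pics/w7.png

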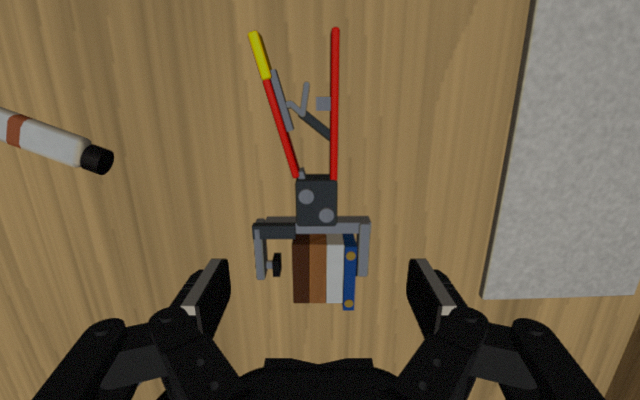

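Request:
send_rows([
  [[4, -0.5, 0, 0], [4.1, -0.6, 1, 0], [0, 0, 4, 0], [0, 0, 3.5, 0], [0, 0, 2, 0], [0, 0, 0.9, 0], [0, 0, 0, 0], [0, 0, 0, 0]],
])

```text
time: 26.48
position: [0.5883, 0.0118, 0.0033]
tcp_rot: [2.229, 2.212, 0.002]
contact_force: [0.7, 0.1, 0.0]
finger_gap: 0.0853
grip_force: 0.0
```

Run:
```python
from h import *
plan(.5987-.0095,.0122,.005,89.5)
```

```text
t 26.48 now [0.5883 0.0118 0.0033] a 89.5 shift cm [ 0.04  0.09 -0.17] turn 0.0 q6 -0.05 F [0.7 0.1 0. ] gap 0.0853
```

Request:
send_rows([
  [[0, 0, -0.1, 0], [0, 0, 0, 0], [0, 0, 0, 0], [0, 0, 0, 0]],
], claw=0.66)

```text
time: 26.98
position: [0.5878, 0.0119, 0.0034]
tcp_rot: [2.23, 2.213, 0.0]
contact_force: [-0.0, -0.8, 0.1]
finger_gap: 0.0564
grip_force: 0.5
```

Request:
send_rows([
  [[0, 0.15, 0, 0], [0, 0, 0, 0]],
], claw=0.625)

```text
time: 27.22
position: [0.589, 0.0119, 0.0032]
tcp_rot: [-2.23, -2.213, 0.0]
contact_force: [-0.2, -0.4, -0.3]
finger_gap: 0.0534
grip_force: 0.2
```

Request:
send_rows([
  [[0, 0.15, 0, 0], [0, 0, 0, 0]],
], claw=0.59)

```text
time: 27.48
position: [0.5905, 0.0119, 0.0032]
tcp_rot: [-2.23, -2.213, 0.0]
contact_force: [0.4, -0.4, -0.3]
finger_gap: 0.0504
grip_force: 0.3
```

Request:
send_rows([
  [[0, 0.15, 0, 0], [0, 0, 0, 0]],
], claw=0.555)

```text
time: 27.72
position: [0.592, 0.0119, 0.0032]
tcp_rot: [-2.23, -2.213, 0.0]
contact_force: [-1.1, 0.8, 1.2]
finger_gap: 0.0475
grip_force: 0.6
```

Request:
send_rows([
  [[0, 0.15, 0, 0], [0, 0, 0, 0]],
], claw=0.52)

```text
time: 27.98
position: [0.5935, 0.0119, 0.0034]
tcp_rot: [-2.23, -2.213, 0.0]
contact_force: [-3.0, -0.0, 5.1]
finger_gap: 0.045
grip_force: 7.8
```

Request:
send_rows([
  [[0, 0.15, 0, 0], [0, 0, 0, 0]],
], claw=0.485)

```text
time: 28.22
position: [0.5949, 0.0119, 0.0035]
tcp_rot: [-2.229, -2.213, 0.001]
contact_force: [-3.4, 1.8, 6.6]
finger_gap: 0.0415
grip_force: 6.9
```

Request:
send_rows([
  [[0, 0.15, 0, 0], [0, 0, 0, 0]],
], claw=0.45)

```text
time: 28.48
position: [0.5967, 0.0117, 0.0032]
tcp_rot: [2.23, 2.213, 0.0]
contact_force: [-0.2, -0.6, 0.9]
finger_gap: 0.0384
grip_force: 0.3
```

Request:
send_rows([
  [[0, 0.15, 0, 0], [0, 0, 0, 0]],
], claw=0.415)

```text
time: 28.72
position: [0.5982, 0.0118, 0.0032]
tcp_rot: [-2.23, -2.213, 0.0]
contact_force: [0.1, 0.6, 0.4]
finger_gap: 0.0355
grip_force: 0.0
```

Request:
send_rows([
  [[0, 0.1, 0, 0], [0, 0, 0, 0]],
], claw=0.385)

```text
time: 28.98
position: [0.5988, 0.0119, 0.0032]
tcp_rot: [-2.23, -2.212, 0.001]
contact_force: [-1.5, 1.2, 0.5]
finger_gap: 0.0332
grip_force: 3.9
```

Request:
send_rows([
  [[0, 0, 0, 0], [0, 0, 0, 0], [0, 0, 0, 0]],
], claw=0.36)

```text
time: 29.35
position: [0.5993, 0.0119, 0.0034]
tcp_rot: [2.23, 2.212, 0.001]
contact_force: [1.0, 2.4, 2.0]
finger_gap: 0.031
grip_force: 25.0
```

Request:
send_rows([
  [[0, 0, 0, 0], [0, 0, 0, 0], [0, 0, 0, 0], [0, 0, 0, 0], [0, 0, -3, 0], [0, 0, -4, 0], [-2, 0, -4, 0], [0, 0, 0, 0]],
], claw=0.9)

```text
time: 30.35
position: [0.6006, -0.0093, 0.1164]
tcp_rot: [2.228, 2.209, 0.005]
contact_force: [-0.3, 0.6, -0.4]
finger_gap: 0.0768
grip_force: 0.0
```

Request:
send_rows([
  [[0, 0, 0, 0], [0, 0, 0, 0], [0, 0, 0, 0], [0, 0, 0, 0], [0, 0, 0, 0], [0, 0, 0, 0]],
])

```text
time: 31.1
position: [0.599, -0.0082, 0.1133]
tcp_rot: [-2.23, -2.213, 0.0]
contact_force: [-0.7, 0.4, -0.3]
finger_gap: 0.0767
grip_force: 0.0
```

Run:
```python
from h import *
C=cam("wrist"); im=snapshot("wrist"); cv2.imwrite("pics/w8.png",im[:,:,::-1])
o,a=pliers(C,im,269.5,np.array([.5987,-.0728]))
H,S,V=cv2.split(cv2.cvtColor(im,cv2.COLOR_RGB2HSV)); m=(H>24)&(H<34)&(S>180)&(V>90)
k,L,st,ce=cv2.connectedComponentsWithStats(m.astype(np.uint8)); i=1+np.argmax(st[1:,4]); ys,xs=np.nonzero(L==i); W=px2w(C,np.c_[xs,ys],.021)[:,:2]
r=np.radians(a); ex=np.array([np.cos(r),np.sin(r)]);ey=np.array([-ex[1],ex[0]])
q=(W-o)@np.c_[ex,ey]*1e3; print("yellow",st[i].tolist(),"x_p",np.percentile(q[:,0],[1,99]).round(1),"y_p",np.percentile(q[:,1],[2,98]).round(1))
m=((H<8)|(H>172))&(S>140)&(V>50); ys,xs=np.nonzero(m); q=(px2w(C,np.c_[xs,ys],.021)[:,:2]-o)@np.c_[ex,ey]*1e3; k=(q[:,1]<5)&(q[:,1]>-60)&(q[:,0]<-20)&(q[:,0]>-140)
print("moving handle: x_p,y_p at end/near",[(b,np.percentile(q[k&(abs(q[:,0]-b)<4),1],[5,95]).round(1).tolist()) for b in(-90,-40) if (k&(abs(q[:,0]-b)<4)).any()])
plan(.5987,.0118+.033,.004,89.6)
```

```text
pliers x_p deg -90.24 origin [ 0.5975 -0.0702] n 972 span mm [-129.2 -128.5  -21.3  -20.4] width [11.3 16.7]
yellow [296, 114, 10, 45, 375] x_p [-131.4  -99.5] y_p [-15.2  -8.8]
moving handle: x_p,y_p at end/near [(-90, [-15.4, -10.7]), (-40, [-15.8, -10.8])]
t 31.15 now [ 0.599  -0.0082  0.1133] a 89.6 shift cm [ 5.3  -0.07 10.93] turn -0.0 q6 -0.08 F [-0.3 -0.4  0.4] gap 0.0767
```

Request:
send_rows([
  [[3, 0, 0, 0], [2.5, -0.1, 2, 0], [0, 0, 4, 0], [0, 0, 3, 0], [0, 0, 1.9, 0], [0, 0, 0, 0], [0, 0, 0, 0]],
])

```text
time: 32.02
position: [0.5992, 0.0467, 0.0054]
tcp_rot: [2.229, 2.212, 0.002]
contact_force: [-0.4, 0.5, 1.1]
finger_gap: 0.0771
grip_force: 0.0
```

Request:
send_rows([
  [[0, 0, 0, 0], [0, 0, 0, 0], [0, 0, 0, 0], [0, 0, 0, 0]],
], claw=0.43)

```text
time: 32.52
position: [0.5984, 0.0468, 0.0044]
tcp_rot: [2.23, 2.213, 0.0]
contact_force: [0.2, 0.5, -0.1]
finger_gap: 0.0368
grip_force: 0.0
```

Run:
```python
from h import *
plan(.598,.0465,.004,89.6)
```

```text
t 32.52 now [0.5984 0.0468 0.0044] a 89.6 shift cm [-0.03 -0.04  0.04] turn -0.0 q6 0.01 F [ 0.2  0.5 -0.1] gap 0.0368
```

Request:
send_rows([
  [[0, 0.1, 0, 0], [0, 0, 0, 0]],
], claw=0.395)

```text
time: 32.78
position: [0.5994, 0.0468, 0.0043]
tcp_rot: [-2.23, -2.213, 0.0]
contact_force: [0.3, 0.1, 0.6]
finger_gap: 0.0342
grip_force: 0.2
```

Request:
send_rows([
  [[0, 0.15, 0, 0], [0, 0, 0, 0]],
], claw=0.36)

```text
time: 33.02
position: [0.6007, 0.0469, 0.0042]
tcp_rot: [-2.23, -2.212, 0.001]
contact_force: [-1.1, 1.0, 0.5]
finger_gap: 0.0305
grip_force: 0.8
```

Request:
send_rows([
  [[0, 0.15, 0, 0], [0, 0, 0, 0]],
], claw=0.325)

```text
time: 33.28
position: [0.6022, 0.0469, 0.0042]
tcp_rot: [-2.23, -2.212, 0.001]
contact_force: [-2.1, 2.6, 0.7]
finger_gap: 0.0276
grip_force: 1.4
```

Request:
send_rows([
  [[0, 0.15, 0, 0], [0, 0, 0, 0]],
], claw=0.29)

```text
time: 33.52
position: [0.6042, 0.0467, 0.0044]
tcp_rot: [2.23, 2.212, 0.001]
contact_force: [0.5, 0.0, 1.1]
finger_gap: 0.0247
grip_force: 6.2
```

Request:
send_rows([
  [[0, 0.15, 0, 0], [0, 0, 0, 0]],
], claw=0.255)

```text
time: 33.78
position: [0.6054, 0.0466, 0.0044]
tcp_rot: [2.23, 2.213, -0.0]
contact_force: [-2.7, -0.5, 5.2]
finger_gap: 0.0219
grip_force: 7.2
```

Request:
send_rows([
  [[0, 0.1, 0, 0], [0, 0, 0, 0]],
], claw=0.23)

```text
time: 34.02
position: [0.6063, 0.0466, 0.0043]
tcp_rot: [-2.23, -2.213, 0.001]
contact_force: [-3.0, -1.0, 5.1]
finger_gap: 0.0196
grip_force: 6.2
```

Request:
send_rows([
  [[0, -0.2, 0, 0], [0, -0.4, 0, 0], [0, -0.5, 0, 0], [0, -0.5, 0, 0], [0, -0.5, 0, 0], [0, 0, 0, 0], [0, 0, 0, 0]],
], claw=1)

```text
time: 34.9
position: [0.5856, 0.0469, 0.0044]
tcp_rot: [2.23, 2.213, 0.0]
contact_force: [0.5, -1.1, 0.2]
finger_gap: 0.0853
grip_force: 0.0
```

Request:
send_rows([
  [[0, 0, -2, 0], [0, 0, -3, 0], [0, 0, -4, 0], [-3, 0, -2, 0], [-3, 0, 0, 0], [-2, 0.5, 0, 0], [0, 0, 0, 0], [0, 0, 0, 0]],
])

```text
time: 35.9
position: [0.5897, -0.0326, 0.1142]
tcp_rot: [-2.23, -2.213, 0.0]
contact_force: [-0.4, -0.5, 0.2]
finger_gap: 0.0854
grip_force: 0.0
```

Run:
```python
from h import *
C=cam("wrist"); im=snapshot("wrist"); cv2.imwrite("pics/w9.png",im[:,:,::-1])
pliers(C,im,269.5,np.array([.5987,-.0728]))
plan(.53,-.139,.006,-.4)
cv2.imwrite("pics/w9c.png",cv2.resize(im[20:330,200:420,::-1],None,fx=2.5,fy=1.9 if 0 else 1.93))
```

```text
pliers x_p deg -91.24 origin [ 0.5986 -0.0714] n 1098 span mm [-129.2 -128.5  -21.7  -20.8] width [11.1 16.9]
t 35.95 now [ 0.5897 -0.0324  0.1142] a 89.6 shift cm [-10.7   -5.89  10.82] turn 90.0 q6 -0.13 F [ 0.  -0.   0.2] gap 0.0853
```

View pics/w9c.png

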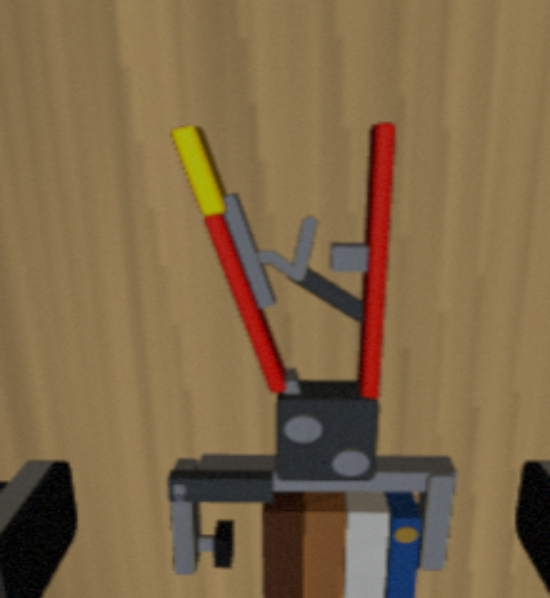

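Request:
send_rows([
  [[-4, 0, -2, 0], [-4, 0, -2, 0], [-3, 0, -2, 0], [0, 0, 0, 0], [0, 0, 0, 0]],
])

```text
time: 36.58
position: [0.5886, -0.142, 0.1736]
tcp_rot: [-2.228, -2.213, 0.001]
contact_force: [-0.0, 0.9, -0.6]
finger_gap: 0.0854
grip_force: 0.0
```

Run:
```python
from h import *
C=cam("wrist"); im=snapshot("wrist"); cv2.imwrite("pics/w10.png",im[:,:,::-1])
print(np.round(w2px(C,[[.626,-.107,.03],[.626,-.171,.03],[.583,-.139,.024]])).tolist())
im2=np.ascontiguousarray(np.rot90(im))
H,S,V=cv2.split(cv2.cvtColor(im,cv2.COLOR_RGB2HSV)); H,S,V=[z.astype(int) for z in(H,S,V)]
ms={"fence":(H>100)&(H<130)&(S>120),"s1":(S<40)&(V>130),"s2":(H<18)&(S>124)&(V>90)&(V<150),"s3":(S>90)&(V<90)&(H<20)}
for n,m in ms.items():
    ys,xs=np.nonzero(m); z=.03 if n=="fence" else .024; W=px2w(C,np.c_[xs,ys],z)[:,:2]
    k=(W[:,0]>.565)&(W[:,0]<.64)&(W[:,1]>-.178)&(W[:,1]<-.10); W=W[k]
    for lo,hi in((-.165,-.15),(-.15,-.135),(-.13,-.115)):
        j=(W[:,1]>lo)&(W[:,1]<hi); 
        if j.sum()>20: print(n,lo,np.percentile(W[j,0],[3,97]).round(4),end=" ")
    if len(W): print("y",np.percentile(W[:,1],[1,99]).round(4))
print(get_obs()["time"])
```

```text
[[359.0, 149.0], [357.0, 213.0], [313.0, 181.0]]
fence -0.165 [0.6212 0.6301] fence -0.15 [0.6216 0.6311] fence -0.13 [0.6219 0.6315] y [-0.1697 -0.1037]
s1 -0.165 [0.6069 0.6197] s1 -0.15 [0.6076 0.6203] s1 -0.13 [0.6074 0.6206] y [-0.1676 -0.1093]
s2 -0.165 [0.5909 0.6048] s2 -0.15 [0.592  0.6057] s2 -0.13 [0.5921 0.6055] y [-0.1675 -0.1079]
s3 -0.165 [0.577 0.59 ] s3 -0.15 [0.5773 0.591 ] s3 -0.13 [0.5768 0.5911] y [-0.1663 -0.1053]
36.625
```

Everything is tight and aligned, so I'm handing it in.

```bash
python3 -c "
from workcell import *
print(job_done())"
```

```text
the job is handed in; nothing more can be done
None
```

The job is handed in at about 37 s: the three strips are tight and centred on the fence (within about 1 mm), the pliers locked on them and stayed locked untouched for over a second, and the release lever then sprang them open where they lie, with the strips still tight.

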